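Prop open the shoe-care box on the hall console

ROBOT

A 7-joint arm with a two-finger parallel gripper is mounted at the origin on the work surface. World frame = base frame: x ahead of the robot, y to its left, z up, the work surface at z = 0. Lengths are in m, angles in rad, forces in N, time in s.
With the tool pointing down it reaches from about 0.4 to 0.875 m from the base axis. Payload 19.3 kg.
Tool frame: the origin (TCP) lies at the very end of the fingers, on their centre line; the grasp point (between the pads) lies 19 mm behind it; z points along the fingers, x is the direction in which the jaws open and shut, and the axes are right-handed (so a half turn about z gives the same grasp; the last joint's range is limited). The gripper opens to 85 mm and grips with 20 to 120 N. Pads are 22 mm wide; open, the fingers measure 114 mm over their backs; the gripper's body (76 mm by 85 mm) begins 54 mm behind the grasp point. The pads swing forward as they close: fully open they stand 13 mm farther back than shut.
Start: joints at [-1.331, 0.521, -0.036, 1.599, 0.021, 1.021, -0.113], TCP at [0.191, 0.595, 0.231] pointing down, gripper open.
Joint ranges: [-2.91, 2.91], [-0.3, 2.13], [-1.5, 1.42], [0.17, 2.43], [-1.26, 4.41], [0.16, 1.93], [-2.52, 2.52]. Speed limits (rad/s): [1.89, 1.89, 2.39, 2.39, 3.01, 3.01, 3.01].

INTERFACE

Orientations are given as [roll, pitch, yaw] about the fixed x, y, z axes, in that order (R = Rz(yaw) Ry(pitch) Rx(roll)).
In Python, from workcell import bot gives the robot as it stands.
- The arm moves only by the tool jog_arm, never from a script. Its argument "increments" is a list of rows, each an object of numbers: "wx", "wy", "wz": the turn, a rotation vector about the tool's x, y, z in degrees; "x", "y", "z": the shift along the tool's x, y, z in cm; "claw": the opening in per cent of the stroke, from 0 (shut) to 100 (fully open). A call has 1 to 10 rows; each row is the pose to reach, as a shift and turn from the pose measured when the call began, along the tool's axes at that moment; what a row does not reach only later rows make up. A row lasts 1/8 s, in which the tool goes at most 62.5 mm and 10.7 degrees, less where a joint would pass 70% of its speed; a pose out of reach is approached as far as the arm can. A call with a gripper value outside its range is refused whole. The fingers move at their own pace and stop on an object; "squeeze" is the grip in N (left out, the last holds). Time passes only in rows, so rows that repeat a pose let the fingers close. It gives the time, the measured TCP pose, the force and the opening at its end, in the units of the state.
- bot.observe(): the state, without advancing time (a new reading comes with each control period).
- bot.grab_frame(name): name is "scene" or "side" or "wrist"; returns a dict with "pixels" (480x640x3 uint8, red, green, blue), "fov_y" (degrees; the focal length in pixels is half the picture's height over the tangent of half this angle, whatever the lens; pixels are square), "cx", "cy" (the principal point, pixels), "k1" (the pictures are not rectified: a ray, as slopes to the right and down, at radius r is drawn at 1 + k1 r^2 times it, then the intrinsics apply), "origin" and "orientation" of the camera in the world. Camera axes: x right, y down, z forward; pixel columns grow to the right and rows downward; lengths in m; the calibration is good to about 2 mm. A picture is of the moment at which its call begins. There is no depth.
- bot.job_done(): hands the job in, once; it reports no verdict.
The state is a dict: "clock": time; "qpos": joint angles; "qd": joint speeds; "joint_efforts": joint torques, N m; "position": TCP position; "tool_rot": TCP orientation; "force": force on the tool from outside, world axes, zero at the start; "moment": the same for the moment, N m; "grip_width": finger opening in m.
Only numpy, scipy, OpenCV 4.12 (cv2) and the standard library are available. Lean on these libraries where they do the work, as an engineer would, in place of code of your own. Each camera call takes 0.05 s, during which the arm holds its last target.

TASK

Open the bamboo box by its steel handle until the lid leans back on its own, then flip up the brass stay inside, over past upright to its stop. Lower the lid gently by hand, without dropping it, until it rests propped half-open on the stay's red tip, let go, and leave the tin in the box and the dish, air freshener, shoe brush and keys on the console where they are.

Things in the scene. Friction and masses are not known exactly. Their poses are not given: they have to be found in the camera images.
- box: Bamboo box, 160 (its x) x 200 (its y) x 90 mm high, rim at z = 90 mm, walls 8 mm, floor 8 mm, fixed to the console. Origin: centre of its underside; -x is its front, which faces roughly to the robot, +z up. Inside, a divider 8 mm thick and 58 mm high (from the box's underside) runs along y at x = -10 mm, with the stay lying above it; either side of the divider is free for a finger, apart from the flat tin on the box floor in the far compartment.
- lid (a joint): Lid hinge, rad. 0 = shut, grows as the front edge lifts, stop at 1.8. A free hinge without a spring (lid about 0.3 kg): below about 1.55 the lid falls shut if let go, above about 1.6 it leans back to its stop and stays there. It rests on the fully raised stay at about 0.85.
- lid_hinge (a point): On the lid's hinge axis, at its middle: box frame (80, 0, 91) mm. The axis runs along the box's y.
- lid_handle (a point): Middle of the steel pull bar on the lid's front edge, on the bar's own axis: a round bar 12 mm thick, about 84 mm long along the box's y, 40 mm clear in front of the lid's edge (centre line to edge), carried by an arm at each end. With the lid shut it lies at box frame (-120, 0, 95) mm. It travels on a circle of 200 mm radius about lid_hinge, and stands some 290 mm above the console when the lid is fully open. The lid board is 160 x 200 x 8 mm.
- stay (a joint): Hinge of the stay inside the box, rad. 0 = lying flat along the box's -y, grows as the tip lifts; 1.57 = upright, stop at 1.75 (leaning 10 degrees beyond upright, towards the box's +y). Slight friction only: within about 25 degrees of upright it stays where it is left, lower it falls back. The weight of the lid presses it against its stop.
- stay_pivot (a point): Pivot of the stay: box frame (-10, 55, 78) mm. The axis runs along the box's x.
- stay_tip (a point): Centre of the red round tip (a disc 14 mm in diameter, 10 mm wide along the box's x, flush with the bar's sides) at the stay's free end, 105 mm from the pivot. The stay is a brass bar 10 mm wide (along the box's x) and 8 mm thick; lying flat, the tip is at box frame (-10, -50, 78) mm, 12 mm below the rim, hidden until the lid is open.
- dish: Turquoise glass dish, 120 mm across, 32 mm high; bystander beside the box. Origin under its centre.
- freshener: White plastic air freshener, 72 mm across, 123 mm high; bystander beside the box. Origin under its centre.
- brush: Dark shoe brush, 150 x 50 x 47 mm, lying on its black bristles; bystander. Origin under its centre.
- key1: Steel key, 70 mm long, 5 mm thick, flat on the console; bystander.
- key2: Second steel key, same as key1; bystander.
- tin: Black round polish tin, 60 mm across, 22 mm high, lying on the box's floor in the far compartment; bystander. Origin under its centre.

How it is judged:
On the way, in this order (a step that is already met when the one before it is completed fails the run):
1. the lid is opened fully back (beyond 1.65 rad) (value of joint lid above 1.65 rad), for 0.2 s.
2. the stay is flipped up past upright (beyond 1.62 rad) (value of joint stay above 1.62 rad), for 0.2 s.
At the end, for the whole second after the job is handed in: The stay stands past upright (joint beyond 1.62 rad), the lid rests on it half-open (lid joint 0.80 to 0.90 rad), and both are still (value of joint stay above 1.62 rad and value of joint lid between 0.8 and 0.9 rad and velocity of joint lid between -0.1 and 0.1 rad/s and velocity of joint stay between -0.1 and 0.1 rad/s); the robot touches nothing.
It fails at once if the lid is dropped or slammed (closing faster than 3 rad/s, about 0.6 m/s at the handle) (velocity of joint lid below -3 rad/s).
It fails at once if a bystander is moved by more than 30 mm (distance of any of dish, freshener, brush, key1, key2, tin from where it was at the start of the episode above 0.03 m).
It also fails if it takes over 66 s, if anything falls off the work surface, if the arm or the gripper's body presses on something with over 40 N, if the wrist force passes 120 N, or if a joint passes its speed limit or range.

## Working session

There is one attempt and no reset: what is moved stays moved. The work goes in short steps, Python scripts to look and compute and a tool call to move; the robot and the scene stay as the last step left them, time stands still between calls to the robot, and variables do not carry over. Pictures are saved under pics/ and viewed, and the job is handed in when it is done.

Besides the shell and the picture viewer there is one more tool, called after "Request:" by a JSON object that holds its "name" and its "arguments". jog_arm: Moves the arm, as the interface text tells. Its arguments: {"type":"object","properties":{"increments":{"type":"array","items":{"type":"object","properties":{"wx":{"type":"number"},"wy":{"type":"number"},"wz":{"type":"number"},"x":{"type":"number"},"y":{"type":"number"},"z":{"type":"number"},"claw":{"type":"number"}}}},"squeeze":{"type":"number"}},"required":["increments"]}

```bash
ls; mkdir -p pics; python3 - <<'E'
from workcell import bot
import cv2
print(bot.observe())
for n in ["scene","side","wrist"]:
    f=bot.grab_frame(n)
    cv2.imwrite(f"pics/{n}0.png",f["pixels"][:,:,::-1])
    print(n,{k:v for k,v in f.items() if k!="pixels"})
E
```

```text
pics
{'clock': 0.0, 'qpos': array([-1.33118262,  0.52202092, -0.03634133,  1.59996766,  0.02118727,
        1.02107625, -0.11282183]), 'qd': array([0.00113783, 0.00116463, 0.00109822, 0.00108718, 0.00216236,
       0.00049804, 0.00165794]), 'joint_efforts': array([ 1.62707976e-03, -9.27103043e+01,  1.98053151e+00, -3.69931984e+01,
        1.78955850e-02,  8.23546696e-03, -3.70621012e-05]), 'position': array([0.19047732, 0.59493955, 0.2307357 ]), 'tool_rot': array([3.14153461e+00, 1.08629501e-03, 1.26095547e+00]), 'force': array([-0.72966307, -0.4701953 ,  0.22468815]), 'moment': array([-0.01943376, -0.02263161, -0.08789222]), 'grip_width': 0.08535485186945974}
scene {'fov_y': 42.65111034973776, 'cx': 318.7799438197053, 'cy': 234.31419204387325, 'k1': -0.13394581321592613, 'origin': array([1.08101807, 0.73111763, 0.85576606]), 'orientation': array([-2.24910708,  0.01775774,  2.4491496 ])}
side {'fov_y': 44.8984567096943, 'cx': 328.6021343957426, 'cy': 235.4013938426378, 'k1': 0.0015212815563517602, 'origin': array([ 0.35015242, -0.59309966,  0.85217138]), 'orientation': array([-2.44074524, -0.00244668, -0.27891978])}
wrist {'fov_y': 58.52578681564919, 'cx': 325.4124925737868, 'cy': 239.41003574537731, 'k1': -0.02139895687939703, 'origin': array([0.12493978, 0.61612954, 0.37241581]), 'orientation': array([2.86698229e+00, 1.36626546e-03, 1.26220800e+00])}
```

View pics/scene0.png

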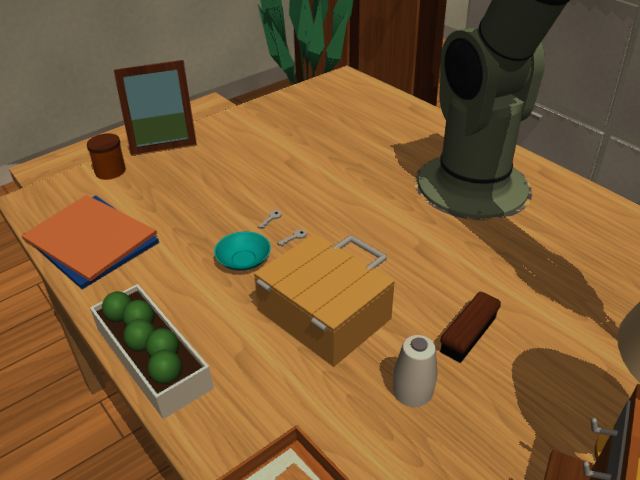

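View pics/side0.png

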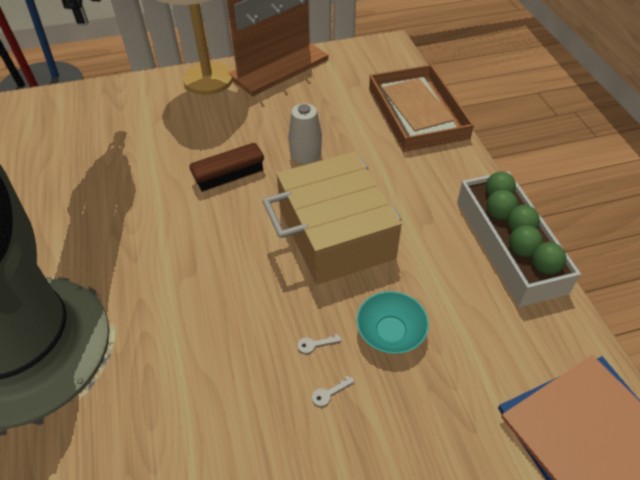

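View pics/wrist0.png

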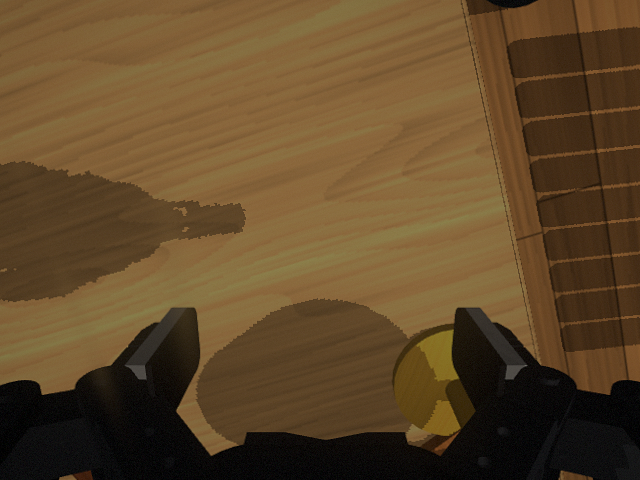

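```bash
python3 - <<'E'
import cv2
a=cv2.imread("pics/scene0.png")[210:370,230:430]; cv2.imwrite("pics/sc_z.png",cv2.resize(a,None,fx=4,fy=4,interpolation=cv2.INTER_CUBIC)[:600])
a=cv2.imread("pics/side0.png")[140:290,250:420]; cv2.imwrite("pics/si_z.png",cv2.resize(a,None,fx=4,fy=4,interpolation=cv2.INTER_CUBIC))
E
```

```text
(no output)
```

View pics/sc_z.png

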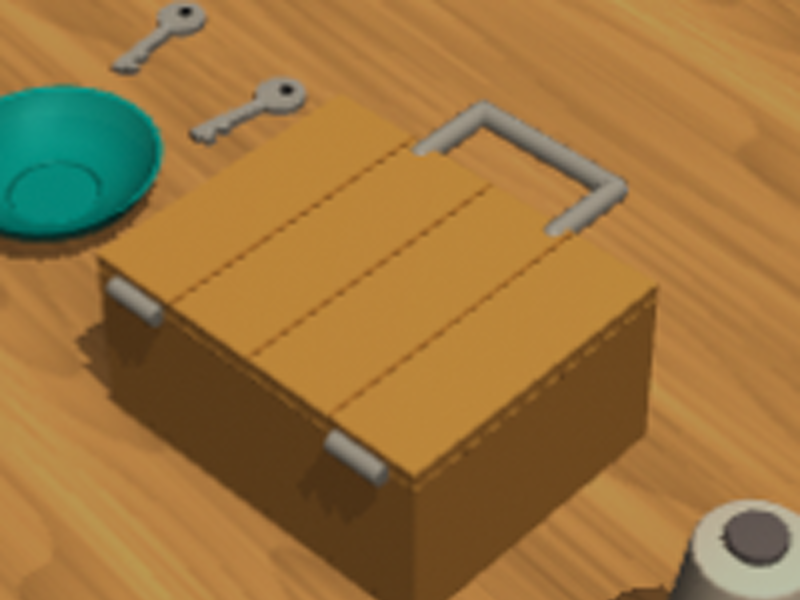

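View pics/si_z.png

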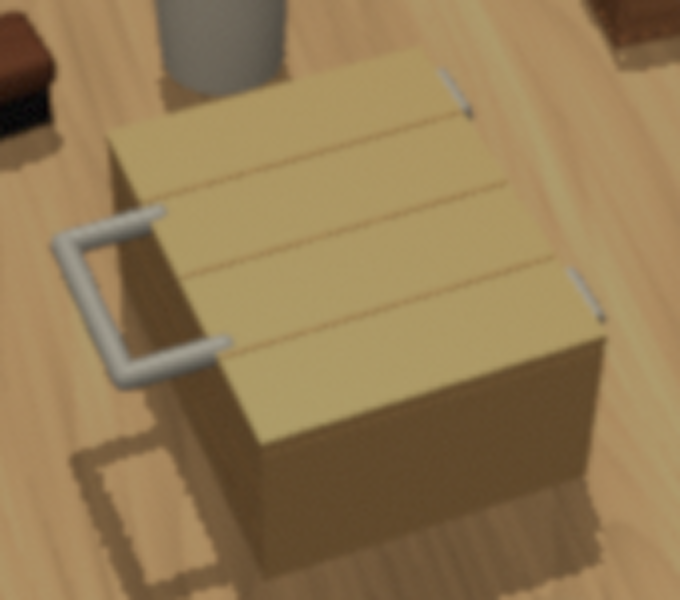

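```bash
cat > h.py <<'E'
import numpy as np, cv2
from scipy.spatial.transform import Rotation as R
from scipy.optimize import least_squares
def K(f):
    F=240/np.tan(np.radians(f["fov_y"])/2); return F
def proj(f,P):
    P=np.atleast_2d(P); p=R.from_euler('xyz',f["orientation"]).inv().apply(P-f["origin"])
    s=p[:,:2]/p[:,2:]; r2=(s**2).sum(1,keepdims=True); return s*(1+f["k1"]*r2)*K(f)+[f["cx"],f["cy"]]
def ray(f,uv):
    d=(np.array(uv,float)-[f["cx"],f["cy"]])/K(f); s=d.copy()
    for _ in range(20): s=d/(1+f["k1"]*(s@s))
    return f["origin"],R.from_euler('xyz',f["orientation"]).apply([s[0],s[1],1])
def tri(obs):
    A=np.zeros((3,3));b=np.zeros(3)
    for f,uv in obs:
        o,d=ray(f,uv);d=d/np.linalg.norm(d);M=np.eye(3)-np.outer(d,d);A+=M;b+=M@o
    return np.linalg.solve(A,b)
def onz(f,uv,z):
    o,d=ray(f,uv); return o+d*(z-o[2])/d[2]
E
cat > fit.py <<'E'
from h import *
from workcell import bot
f1=bot.grab_frame("scene"); f2=bot.grab_frame("side")
c=lambda p,o:(np.array(p)+.5)/4-.5+o
o1=np.array([230,210]);o2=np.array([250,140])
names=dict(bm=(80,-100,99),bp=(80,100,99),fp=(-80,100,99),fm=(-80,-100,99),hm=(-120,-42,95),hp=(-120,42,95),gfm=(-80,-100,0),gbm=(80,-100,0))
s1=dict(bm=(100,260),bp=(415,478),fp=(657,290),fm=(343,95),hm=(484,112),hp=(614,189))
s2=dict(bm=(605,337),bp=(422,48),fp=(110,133),fm=(263,443),hm=(122,375),hp=(65,243),gfm=(265,577),gbm=(583,475))
for k in s1:
    print(k,tri([(f1,c(s1[k],o1)),(f2,c(s2[k],o2))])*1e3)
def T(v,P): 
    return R.from_euler('z',v[3]).apply(np.array(P)*1e-3)+v[:3]
def res(v):
    r=[]
    for f,s,o in((f1,s1,o1),(f2,s2,o2)):
        for k in s: r.append((proj(f,T(v,[names[k]]))[0]-c(s[k],o)))
    return np.ravel(r)
q=least_squares(res,[.6,0,0,0],loss='soft_l1')
print(q.x,np.degrees(q.x[3]));print(res(q.x).reshape(-1,2).round(1))
E
python3 fit.py
```

```text
bm [654.29814366  10.52561662  96.6559256 ]
bp [633.71280163 207.22703634  99.20722592]
fp [476.55627797 191.66621604  97.8255801 ]
fm [495.96620804  -7.3048595   98.99746818]
hm [449.26669575  46.07300356  96.6181272 ]
hp [441.84062246 128.80721155  96.80635346]
[5.65063414e-01 1.00458819e-01 1.09953745e-04 1.02675987e-01] 5.882900711805412
[[-1.2 -1.2]
 [-0.5  0.7]
 [ 0.5 -0.8]
 [-0.4  0.1]
 [-0.1  0.8]
 [ 0.5  0.9]
 [ 0.3 -0.5]
 [-0.2 -0.5]
 [-0.9 -0.4]
 [-0.7 -0.2]
 [ 0.5  0.4]
 [-0.3  0.3]
 [-0.4  0.8]
 [ 0.6  0.2]]
```

```bash
cat >> h.py <<'E'
BX=np.array([.5651,.1005,0]);YAW=np.radians(5.88)
def b2w(p): return R.from_euler('z',YAW).apply(np.array(p)*1e-3)+BX
def w2b(P): return R.from_euler('z',-YAW).apply(np.array(P)-BX)*1e3
RT=R.from_euler('xyz',[np.pi,0,YAW])
def inc(bot,boxTCP,Rt=RT,st=None):
    s=st or bot.observe(); Rc=R.from_euler('xyz',s["tool_rot"])
    t=Rc.inv().apply(b2w(boxTCP)-s["position"])*100; w=(Rc.inv()*Rt).as_rotvec(degrees=True)
    return t.round(2),w.round(1)
E
python3 - <<'E'
from h import *
from workcell import bot
s=bot.observe();print(w2b(s["position"]))
print(inc(bot,[-120,0,220]))
E
```

```text
[-321.94053085  530.36469033  231.03592007]
(array([-40.49,  39.76,   1.13]), array([ 0. ,  0. , 66.4]))
```

Request:
{"name": "jog_arm", "arguments": {"increments": [{"x": -4, "y": 4, "z": 0.1, "wz": 6.6, "claw": 42}, {"x": -8, "y": 8, "z": 0.2, "wz": 13}, {"x": -12, "y": 12, "z": 0.3, "wz": 20}, {"x": -16, "y": 16, "z": 0.4, "wz": 27}, {"x": -20.2, "y": 19.9, "z": 0.5, "wz": 33}, {"x": -24.3, "y": 23.9, "z": 0.6, "wz": 40}, {"x": -28.3, "y": 27.8, "z": 0.7, "wz": 46}, {"x": -32.4, "y": 31.8, "z": 0.8, "wz": 53}, {"x": -36.5, "y": 35.8, "z": 1, "wz": 60}, {"x": -40.5, "y": 39.8, "z": 1.1, "wz": 66.4}]}}

```text
schema error: expected keys wx, wy, wz, x, y, z, claw
```

```bash
python3 - <<'E'
from h import *
from workcell import bot
s=bot.observe();print(w2b(s["position"]),s["tool_rot"],s["qpos"],s["grip_width"])
print(inc(bot,[-120,0,150]))
f=bot.grab_frame("wrist");cv2.imwrite("pics/w1.png",f["pixels"][:,:,::-1])
print(proj(f,[b2w([-120,0,95]),b2w([-120,42,95]),b2w([-120,-42,95])]))
E
```

```text
[-321.94053085  530.36469033  231.03592007] [3.14155104e+00 5.11074717e-04 1.26098526e+00] [-1.33120776  0.52167627 -0.03631071  1.59973017  0.02120592  1.02108396
 -0.11279611] 0.08537536738435192
(array([-40.49,  39.76,   8.13]), array([ 0. ,  0. , 66.4]))
[[ -96.89403493  628.13351069]
 [ -63.25412252  617.599949  ]
 [-129.24388034  638.15646839]]
```

View pics/w1.png

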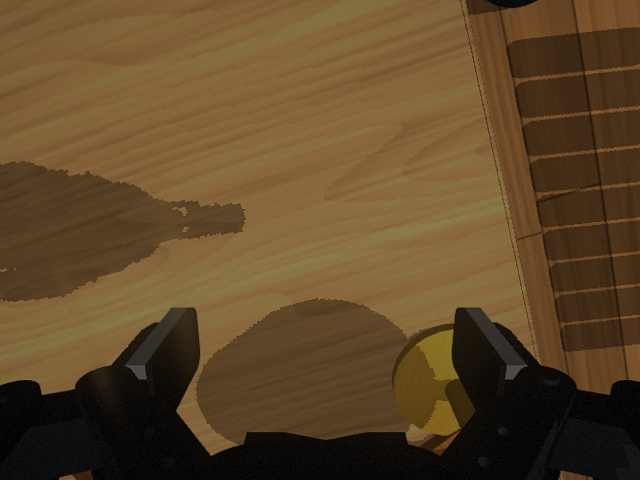

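The call needs all keys in every row.

Request:
{"name": "jog_arm", "arguments": {"increments": [{"wx": 0, "wy": 0, "wz": 6.6, "x": -4, "y": 4, "z": 0.1, "claw": 42}, {"wx": 0, "wy": 0, "wz": 13, "x": -8, "y": 8, "z": 0.2, "claw": 42}, {"wx": 0, "wy": 0, "wz": 20, "x": -12, "y": 12, "z": 0.3, "claw": 42}, {"wx": 0, "wy": 0, "wz": 27, "x": -16, "y": 16, "z": 0.4, "claw": 42}, {"wx": 0, "wy": 0, "wz": 33, "x": -20.2, "y": 19.9, "z": 0.5, "claw": 42}, {"wx": 0, "wy": 0, "wz": 40, "x": -24.3, "y": 23.9, "z": 0.6, "claw": 42}, {"wx": 0, "wy": 0, "wz": 46, "x": -28.3, "y": 27.8, "z": 0.7, "claw": 42}, {"wx": 0, "wy": 0, "wz": 53, "x": -32.4, "y": 31.8, "z": 0.8, "claw": 42}, {"wx": 0, "wy": 0, "wz": 60, "x": -36.5, "y": 35.8, "z": 1, "claw": 42}, {"wx": 0, "wy": 0, "wz": 66.4, "x": -40.5, "y": 39.8, "z": 1.1, "claw": 42}], "squeeze": 25}}

```text
clock: 1.55
position: [0.4467, 0.0864, 0.2205]
tool_rot: [3.142, -0.0, 0.099]
force: [1.1, 2.4, -0.1]
grip_width: 0.0359
```

```bash
python3 - <<'E'
from h import *
from workcell import bot
s=bot.observe();print(w2b(s["position"]),s["tool_rot"],s["qpos"],s["grip_width"])
print(inc(bot,[-120,0,150]))
f=bot.grab_frame("wrist");cv2.imwrite("pics/w2.png",f["pixels"][:,:,::-1])
print(proj(f,[b2w([-120,0,95]),b2w([-120,42,95]),b2w([-120,-42,95])]))
E
```

```text
[-119.22719691   -1.88100522  220.46531838] [ 3.14157519e+00 -4.26837868e-04  9.85208947e-02] [-0.64926795  0.28379443  0.40048986  2.05689805 -0.1487132   0.8274114
 -0.06370085] 0.03590402492111511
(array([-0.08, -0.19,  7.05]), array([ 0. , -0. , -0.2]))
[[324.20702772 226.79540071]
 [323.95680618 160.69187856]
 [324.43851561 287.67378286]]
```

View pics/w2.png

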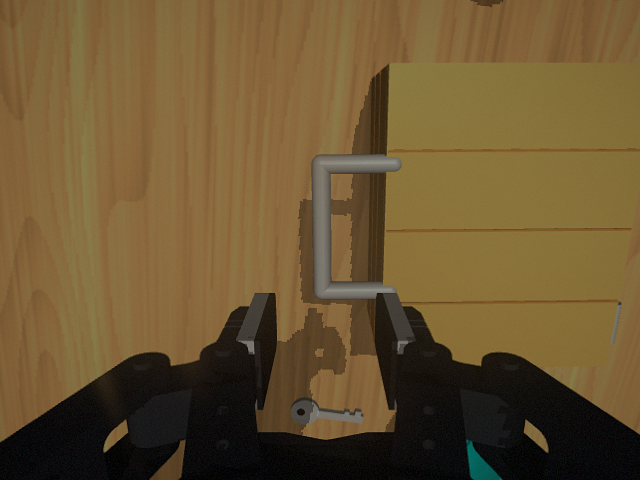

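Request:
{"name": "jog_arm", "arguments": {"increments": [{"wx": 0, "wy": 0, "wz": 0, "x": -0.1, "y": -0.2, "z": 3.5, "claw": 42}, {"wx": 0, "wy": 0, "wz": 0, "x": -0.1, "y": -0.2, "z": 7, "claw": 42}, {"wx": 0, "wy": 0, "wz": 0, "x": -0.1, "y": -0.2, "z": 10.5, "claw": 42}, {"wx": 0, "wy": 0, "wz": 0, "x": -0.1, "y": -0.2, "z": 13, "claw": 42}, {"wx": 0, "wy": 0, "wz": 0, "x": -0.1, "y": -0.2, "z": 14.4, "claw": 42}, {"wx": 0, "wy": 0, "wz": 0, "x": -0.1, "y": -0.2, "z": 14.4, "claw": 42}]}}

```text
clock: 2.35
position: [0.4481, 0.0816, 0.0764]
tool_rot: [3.139, -0.001, 0.086]
force: [-0.4, 0.5, 0.7]
grip_width: 0.0359
```

```bash
python3 - <<'E'
from h import *
from workcell import bot
s=bot.observe();print(w2b(s["position"]),s["force"])
f=bot.grab_frame("side");cv2.imwrite("pics/s3.png",f["pixels"][:,:,::-1])
f=bot.grab_frame("wrist");cv2.imwrite("pics/w3.png",f["pixels"][:,:,::-1])
E
```

```text
[-118.33859714   -6.78696359   76.40466906] [-0.38601045  0.48458168  0.72925502]
```

View pics/w3.png

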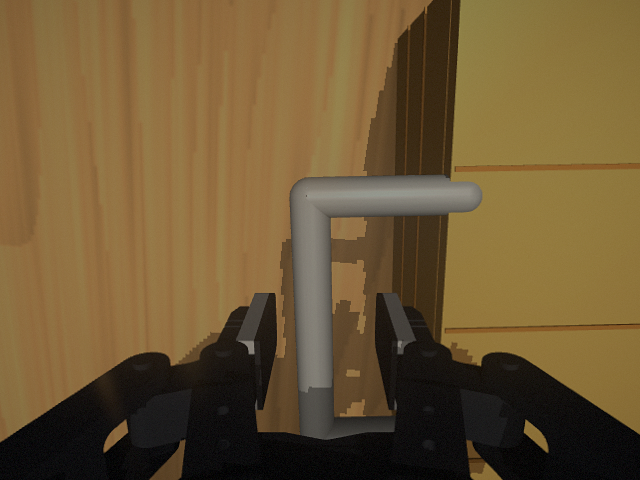

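```bash
python3 - <<'E'
from h import *
from workcell import bot
s=bot.observe();print(s["qpos"],s["qd"],s["tool_rot"],inc(bot,[-120,0,76]))
E
```

```text
[-0.52332562  0.53925612  0.27558477  2.16774887 -0.30875681  0.46832849
  0.07817436] [-0.00161287 -0.01130304  0.00168982  0.00094721 -0.00041615  0.0002704
  0.00292072] [ 3.13950508e+00 -2.72568997e-03  8.64871607e-02] (array([-0.24, -0.66,  0.13]), array([ 0.1, -0.2, -0.9]))
```

Request:
{"name": "jog_arm", "arguments": {"increments": [{"wx": 0, "wy": 0, "wz": -0.9, "x": -0.2, "y": -0.5, "z": 0, "claw": 42}, {"wx": 0, "wy": 0, "wz": -0.9, "x": -0.2, "y": -0.5, "z": 0, "claw": 5}, {"wx": 0, "wy": 0, "wz": -0.9, "x": -0.2, "y": -0.5, "z": 0, "claw": 0}, {"wx": 0, "wy": 0, "wz": -0.9, "x": -0.2, "y": -0.5, "z": 0, "claw": 0}, {"wx": 0, "wy": 0, "wz": -0.9, "x": -0.2, "y": -0.5, "z": 0, "claw": 0}], "squeeze": 25}}

```text
clock: 3.08
position: [0.4443, 0.0868, 0.0775]
tool_rot: [3.14, 0.001, 0.103]
force: [-13.1, 2.5, 16.8]
grip_width: 0.0109
```

```bash
cat > lid.py <<'E'
from h import *
from workcell import bot
import sys
# handle arc: TCP box targets for lid angle th
def hp(th): return np.array([80-200*np.cos(th+.02),0,91+200*np.sin(th+.02)-19])
s=bot.observe();p=w2b(s["position"]);print("box",p.round(1),"rot",s["tool_rot"].round(3),"F",s["force"].round(1),"w",s["grip_width"],"t",s["clock"])
g=p+[0,0,19];print("theta est",np.arctan2(g[2]-91,80-g[0])-.02,"r",np.hypot(g[2]-91,80-g[0]))
for th in map(float,sys.argv[1:]): print(th,inc(bot,hp(th)))
E
python3 lid.py 0.1 .2 .3 .4 .5 .6 .7
```

```text
box [-121.6   -1.2   77.5] rot [3.14e+00 1.00e-03 1.03e-01] F [-13.1   2.5  16.8] w 0.010893932491884702 t 3.075
theta est 0.007491595874742834 r 201.67005266380954
0.1 (array([ 0.3 , -0.12, -1.84]), array([0.1, 0.1, 0. ]))
0.2 (array([ 0.64, -0.12, -3.81]), array([0.1, 0.1, 0. ]))
0.3 (array([ 1.17, -0.11, -5.74]), array([0.1, 0.1, 0. ]))
0.4 (array([ 1.89, -0.11, -7.6 ]), array([0.1, 0.1, 0. ]))
0.5 (array([ 2.79, -0.11, -9.39]), array([0.1, 0.1, 0. ]))
0.6 (array([  3.87,  -0.11, -11.07]), array([0.1, 0.1, 0. ]))
0.7 (array([  5.11,  -0.1 , -12.64]), array([0.1, 0.1, 0. ]))
```

Request:
{"name": "jog_arm", "arguments": {"increments": [{"wx": 0, "wy": 0, "wz": 0, "x": 0.1, "y": 0, "z": -0.8, "claw": 0}, {"wx": 0, "wy": 0, "wz": 0, "x": 0.3, "y": 0, "z": -1.8, "claw": 0}, {"wx": 0, "wy": 0, "wz": 0, "x": 0.5, "y": 0, "z": -2.8, "claw": 0}, {"wx": 0, "wy": 0, "wz": 0, "x": 0.7, "y": 0, "z": -3.8, "claw": 0}, {"wx": 0, "wy": 0, "wz": 0, "x": 0.9, "y": 0, "z": -4.8, "claw": 0}, {"wx": 0, "wy": 0, "wz": 0, "x": 1.2, "y": 0, "z": -5.7, "claw": 0}, {"wx": 0, "wy": 0, "wz": 0, "x": 1.9, "y": 0, "z": -7.6, "claw": 0}]}}

```text
clock: 3.95
position: [0.4596, 0.0885, 0.1531]
tool_rot: [3.14, 0.009, 0.103]
force: [-18.2, 1.2, 5.9]
grip_width: 0.0105
```

```bash
python3 lid.py .5 .6 .7 .8 .9 1.0 1.1; python3 - <<'E'
from h import *
from workcell import bot
f=bot.grab_frame("side");cv2.imwrite("pics/s4.png",f["pixels"][:,:,::-1])
E
```

```text
box [-106.2   -1.1  153.1] rot [3.14  0.009 0.103] F [-18.2   1.2   5.9] w 0.010546353644627221 t 3.95
theta est 0.39091242284384703 r 203.11119628673674
0.5 (array([ 1.25, -0.11, -1.84]), array([0.1, 0.5, 0. ]))
0.6 (array([ 2.31, -0.11, -3.53]), array([0.1, 0.5, 0. ]))
0.7 (array([ 3.54, -0.1 , -5.11]), array([0.1, 0.5, 0. ]))
0.8 (array([ 4.92, -0.1 , -6.55]), array([0.1, 0.5, 0. ]))
0.9 (array([ 6.43, -0.1 , -7.86]), array([0.1, 0.5, 0. ]))
1.0 (array([ 8.07, -0.09, -9.  ]), array([0.1, 0.5, 0. ]))
1.1 (array([ 9.82, -0.09, -9.98]), array([0.1, 0.5, 0. ]))
```

View pics/s4.png

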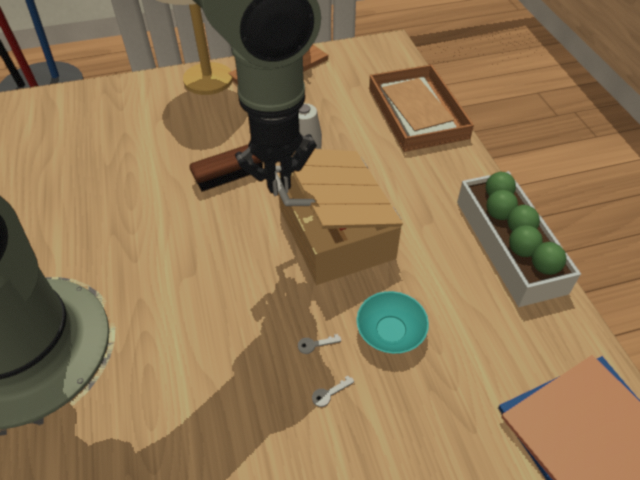

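Request:
{"name": "jog_arm", "arguments": {"increments": [{"wx": 0, "wy": 0, "wz": 0, "x": 1.0, "y": -0.1, "z": -1.8, "claw": 0}, {"wx": 0, "wy": 0, "wz": 0, "x": 2.1, "y": -0.1, "z": -3.6, "claw": 0}, {"wx": 0, "wy": 0, "wz": 0, "x": 3.3, "y": -0.1, "z": -5.2, "claw": 0}, {"wx": 0, "wy": 0, "wz": 0, "x": 4.7, "y": -0.1, "z": -6.7, "claw": 0}, {"wx": 0, "wy": 0, "wz": 0, "x": 6.2, "y": -0.1, "z": -8.0, "claw": 0}, {"wx": 0, "wy": 0, "wz": 0, "x": 7.9, "y": -0.1, "z": -9.2, "claw": 0}, {"wx": 0, "wy": 0, "wz": 0, "x": 9.7, "y": -0.1, "z": -10.2, "claw": 0}]}}

```text
clock: 4.88
position: [0.5581, 0.0994, 0.2577]
tool_rot: [3.14, 0.007, 0.102]
force: [-0.3, -0.9, -4.5]
grip_width: 0.0106
```

```bash
python3 lid.py 1.2 1.3 1.4 1.5 1.6 1.65 1.7 1.75; 
```

```text
box [ -7.   -0.3 257.7] rot [3.14  0.007 0.102] F [-0.3 -0.9 -4.5] w 0.010607727131407575 t 4.875
theta est 1.1124917730584893 r 205.104219164083
1.2 (array([ 1.83, -0.03, -0.22]), array([ 0.1,  0.4, -0. ]))
1.3 (array([ 3.74, -0.03, -0.83]), array([ 0.1,  0.4, -0. ]))
1.4 (array([ 5.69, -0.03, -1.24]), array([ 0.1,  0.4, -0. ]))
1.5 (array([ 7.68, -0.03, -1.46]), array([ 0.1,  0.4, -0. ]))
1.6 (array([ 9.68, -0.03, -1.47]), array([ 0.1,  0.4, -0. ]))
1.65 (array([10.68, -0.03, -1.4 ]), array([ 0.1,  0.4, -0. ]))
1.7 (array([11.67, -0.03, -1.29]), array([ 0.1,  0.4, -0. ]))
1.75 (array([12.65, -0.04, -1.12]), array([ 0.1,  0.4, -0. ]))
```

Request:
{"name": "jog_arm", "arguments": {"increments": [{"wx": 0, "wy": 0, "wz": 0, "x": 1.8, "y": 0, "z": -0.6, "claw": 0}, {"wx": 0, "wy": 0, "wz": 0, "x": 3.7, "y": 0, "z": -1.2, "claw": 0}, {"wx": 0, "wy": 0, "wz": 0, "x": 5.7, "y": 0, "z": -1.6, "claw": 0}, {"wx": 0, "wy": 0, "wz": 0, "x": 7.7, "y": 0, "z": -1.8, "claw": 0}, {"wx": 0, "wy": 0, "wz": 0, "x": 9.7, "y": 0, "z": -1.8, "claw": 0}, {"wx": 0, "wy": 0, "wz": 0, "x": 10.7, "y": 0, "z": -1.8, "claw": 0}, {"wx": 0, "wy": 0, "wz": 0, "x": 11.7, "y": 0, "z": -1.7, "claw": 0}, {"wx": 0, "wy": 0, "wz": 0, "x": 12.6, "y": 0, "z": -1.6, "claw": 0}, {"wx": 0, "wy": 0, "wz": 0, "x": 12.6, "y": 0, "z": -1.6, "claw": 0}]}}

```text
clock: 6.0
position: [0.6839, 0.1126, 0.2726]
tool_rot: [3.141, 0.007, 0.103]
force: [-1.6, 2.9, -1.4]
grip_width: 0.0106
```

```bash
python3 lid.py 1.75;  python3 - <<'E'
from h import *
from workcell import bot
f=bot.grab_frame("side");cv2.imwrite("pics/s5.png",f["pixels"][:,:,::-1])
E
```

```text
box [ 1.194e+02 -2.000e-01  2.726e+02] rot [3.141 0.007 0.103] F [-1.6  2.9 -1.4] w 0.010575106248425786 t 6.0
theta est 1.7446661315675054 r 204.471070248526
1.75 (array([ 0.02, -0.02,  0.46]), array([ 0.1,  0.4, -0. ]))
```

View pics/s5.png

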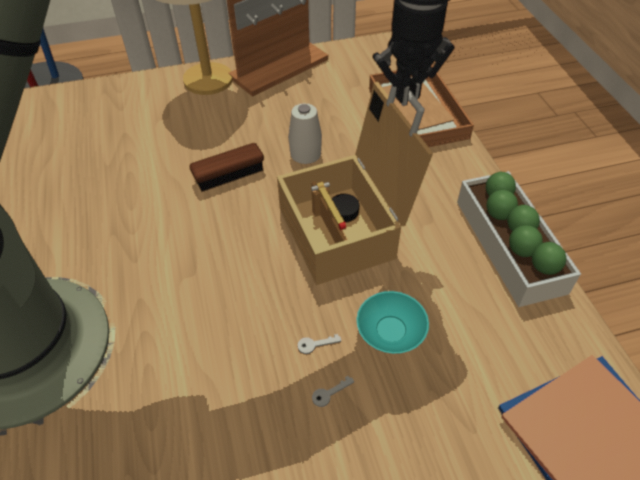

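Request:
{"name": "jog_arm", "arguments": {"increments": [{"wx": 0, "wy": 0, "wz": 0, "x": 0, "y": 0, "z": 0, "claw": 42}, {"wx": 0, "wy": 0, "wz": 0, "x": 0, "y": 0, "z": 0, "claw": 42}, {"wx": 0, "wy": 0, "wz": 0, "x": 0, "y": 0, "z": -1, "claw": 42}, {"wx": 0, "wy": 0, "wz": 0, "x": 0, "y": 0, "z": -3, "claw": 42}, {"wx": 0, "wy": 0, "wz": 0, "x": 0, "y": 0, "z": -5.5, "claw": 42}, {"wx": 0, "wy": 0, "wz": 0, "x": 0, "y": 0, "z": -5.5, "claw": 42}]}}

```text
clock: 6.8
position: [0.6847, 0.1124, 0.3304]
tool_rot: [3.141, 0.003, 0.102]
force: [0.2, 0.9, -0.4]
grip_width: 0.036
```

```bash
python3 - <<'E'
from h import *
from workcell import bot
s=bot.observe();print(w2b(s["position"]),s["clock"],s["grip_width"])
print(inc(bot,[-10,-50,330]),inc(bot,[-10,-50,170]))
for n in("side","scene"):
    f=bot.grab_frame(n);cv2.imwrite(f"pics/{n}6.png",f["pixels"][:,:,::-1])
    print(proj(f,[b2w([-10,-50,78]),b2w([-10,55,78])]).round(1))
    a=f["pixels"].astype(int);m=(a[...,0]>150)&(a[...,1]<60)&(a[...,2]<60)
    print(n,np.argwhere(m).mean(0)[::-1] if m.any() else None,m.sum())
    for th in (1.7,1.75,1.8):
        print(th,proj(f,[b2w([80-200*np.cos(th+.02),y,91+200*np.sin(th+.02)]) for y in(-42,42)]).round(1).tolist())
E
```

```text
[120.19466481  -0.39172918 330.43257327] 6.8 0.03597735023678548
(array([-13.02,   4.97,   0.09]), array([ 0. ,  0.2, -0. ])) (array([-12.96,   4.95,  16.09]), array([ 0. ,  0.2, -0. ]))
[[341.7 225.6]
 [320.1 186.5]]
side [342.27272727 224.        ] 11
1.7 [[413.6, 111.0], [390.0, 81.1]]
1.75 [[419.2, 110.4], [395.4, 80.7]]
1.8 [[424.5, 110.1], [400.6, 80.6]]
[[307.9 270.6]
 [349.3 297.7]]
scene [309.27272727 267.        ] 11
1.7 [[253.0, 210.1], [290.1, 233.3]]
1.75 [[248.2, 213.8], [285.3, 237.3]]
1.8 [[243.6, 217.7], [280.5, 241.5]]
```

View pics/side6.png

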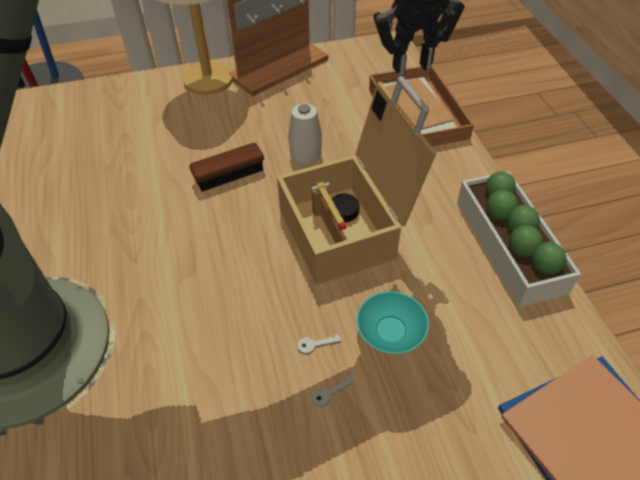

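View pics/scene6.png

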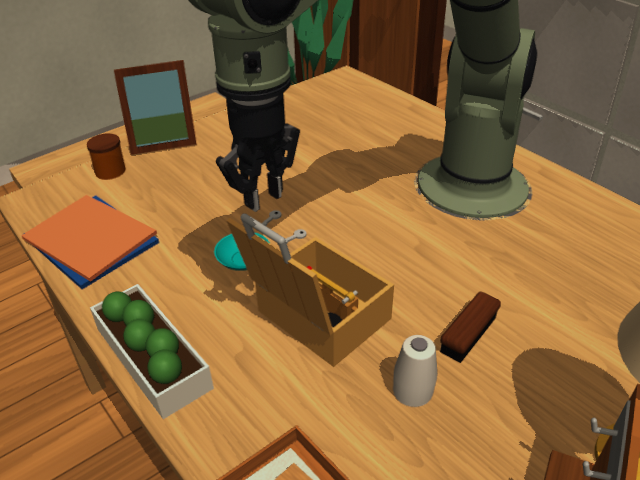

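Request:
{"name": "jog_arm", "arguments": {"increments": [{"wx": 0, "wy": 0, "wz": 0, "x": -4, "y": 1.5, "z": 0, "claw": 42}, {"wx": 0, "wy": 0, "wz": 0, "x": -8, "y": 3, "z": 0, "claw": 42}, {"wx": 0, "wy": 0, "wz": 0, "x": -12, "y": 5, "z": 0, "claw": 42}, {"wx": 0, "wy": 0, "wz": 0, "x": -13, "y": 5, "z": 4, "claw": 42}, {"wx": 0, "wy": 0, "wz": 0, "x": -13, "y": 5, "z": 8, "claw": 42}, {"wx": 0, "wy": 0, "wz": 0, "x": -13, "y": 5, "z": 12, "claw": 42}, {"wx": 0, "wy": 0, "wz": 0, "x": -13, "y": 5, "z": 16, "claw": 42}, {"wx": 0, "wy": 0, "wz": 0, "x": -13, "y": 5, "z": 16, "claw": 42}, {"wx": 0, "wy": 0, "wz": 0, "x": -13, "y": 5, "z": 16, "claw": 42}]}}

```text
clock: 8.02
position: [0.5592, 0.0492, 0.1702]
tool_rot: [3.141, 0.006, 0.102]
force: [0.6, -1.1, 0.7]
grip_width: 0.036
```

```bash
python3 - <<'E'
from h import *
from workcell import bot
s=bot.observe();print(w2b(s["position"]),s["clock"],s["tool_rot"])
print(inc(bot,[-10,-50,100]),inc(bot,[-10,-50,61]))
f=bot.grab_frame("wrist");cv2.imwrite("pics/w7.png",f["pixels"][:,:,::-1])
print(proj(f,[b2w([-10,-50,78]),b2w([-10,55,78])]).round(1))
E
```

```text
[-11.14463449 -50.45365336 170.15465237] 8.025 [3.1406643  0.00568762 0.1022166 ]
(array([ 0.15, -0.05,  7.01]), array([ 0.1,  0.3, -0. ])) (array([ 0.18, -0.06, 10.91]), array([ 0.1,  0.3, -0. ]))
[[328.5 243.3]
 [329.   43.4]]
```

View pics/w7.png

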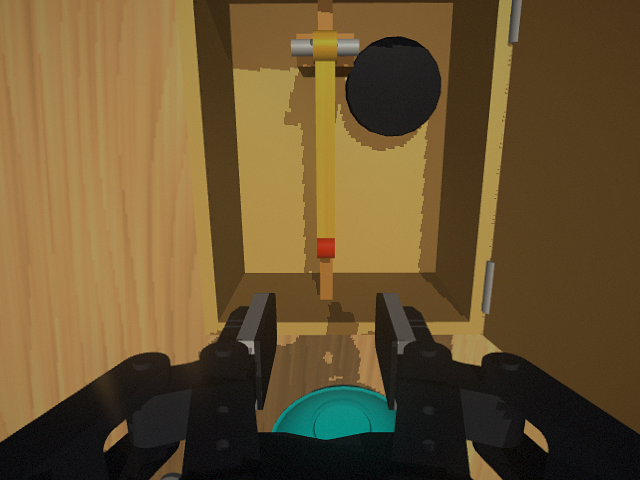

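Request:
{"name": "jog_arm", "arguments": {"increments": [{"wx": 0, "wy": 0, "wz": 0, "x": 0, "y": 0, "z": 3.5, "claw": 42}, {"wx": 0, "wy": 0, "wz": 0, "x": 0, "y": 0, "z": 7, "claw": 42}, {"wx": 0, "wy": 0, "wz": 0, "x": 0, "y": 0.1, "z": 9, "claw": 42}, {"wx": 0, "wy": 0, "wz": 0, "x": 0, "y": 0.1, "z": 10.9, "claw": 42}, {"wx": 0, "wy": 0, "wz": 0, "x": 0, "y": 0.1, "z": 10.9, "claw": 42}, {"wx": 0, "wy": 0, "wz": 0, "x": 0, "y": 0.1, "z": 10.9, "claw": 42}], "squeeze": 20}}

```text
clock: 8.82
position: [0.5596, 0.0482, 0.0624]
tool_rot: [3.141, 0.004, 0.102]
force: [0.5, 0.3, 0.8]
grip_width: 0.036
```

```bash
python3 - <<'E'
from h import *
from workcell import bot
s=bot.observe();print(w2b(s["position"]),s["clock"],s["tool_rot"],s["force"])
print(inc(bot,[-10,-51,61]))
f=bot.grab_frame("wrist");cv2.imwrite("pics/w8.png",f["pixels"][:,:,::-1])
E
```

```text
[-10.83848476 -51.46138073  62.43500232] 8.825 [3.14100168 0.00354798 0.1022016 ] [0.54197056 0.29182092 0.75740482]
(array([ 0.08, -0.05,  0.14]), array([ 0. ,  0.2, -0. ]))
```

View pics/w8.png

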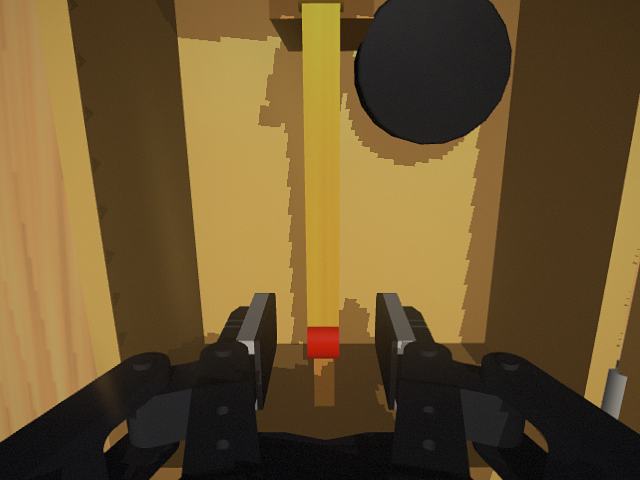

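Request:
{"name": "jog_arm", "arguments": {"increments": [{"wx": 0, "wy": 0, "wz": 0, "x": 0, "y": 0, "z": 0, "claw": 5}, {"wx": 0, "wy": 0, "wz": 0, "x": 0, "y": 0, "z": 0, "claw": 0}, {"wx": 0, "wy": 0, "wz": 0, "x": 0, "y": 0, "z": 0, "claw": 0}, {"wx": 0, "wy": 0, "wz": 0, "x": 0, "y": 0, "z": 0, "claw": 0}], "squeeze": 20}}

```text
clock: 9.38
position: [0.5591, 0.0482, 0.063]
tool_rot: [3.141, 0.004, 0.102]
force: [-5.6, -0.6, 9.5]
grip_width: 0.0095
```

```bash
cat > stay.py <<'E'
from h import *
from workcell import bot
import sys
s=bot.observe();p=w2b(s["position"]);print("box",p.round(1),"rot",s["tool_rot"].round(3),"F",s["force"].round(1),"w",s["grip_width"],"t",s["clock"])
off=float(sys.argv[1]) # grasp z offset above TCP
g=p+[0,0,off];print("phi",np.arctan2(g[2]-78,55-g[1]),np.hypot(g[2]-78,55-g[1]))
for th in map(float,sys.argv[2:]): print(th,inc(bot,[-10.8,55-105*np.cos(th),78+105*np.sin(th)-off],R.from_euler('xyz',s["tool_rot"]))[0])
E
python3 stay.py 16 .1 .2 .3 .4 .5 .6 .7 .8 .9 1
```

```text
box [-11.3 -51.4  63. ] rot [3.141 0.004 0.102] F [-5.6 -0.6  9.5] w 0.009462193152123209 t 9.375
phi 0.009224536602028493 106.36991987260198
0.1 [ 0.05 -0.19 -0.95]
0.2 [ 0.04 -0.35 -1.99]
0.3 [ 0.04 -0.6  -3.01]
0.4 [ 0.04 -0.96 -3.99]
0.5 [ 0.03 -1.42 -4.94]
0.6 [ 0.03 -1.97 -5.83]
0.7 [ 0.02 -2.6  -6.67]
0.8 [ 0.02 -3.32 -7.44]
0.9 [ 0.02 -4.11 -8.13]
1.0 [ 0.01 -4.96 -8.74]
```

Request:
{"name": "jog_arm", "arguments": {"increments": [{"wx": 0, "wy": 0, "wz": 0, "x": 0, "y": -0.1, "z": -0.9, "claw": 0}, {"wx": 0, "wy": 0, "wz": 0, "x": 0, "y": -0.2, "z": -1.9, "claw": 0}, {"wx": 0, "wy": 0, "wz": 0, "x": 0, "y": -0.5, "z": -2.9, "claw": 0}, {"wx": 0, "wy": 0, "wz": 0, "x": 0, "y": -0.8, "z": -3.9, "claw": 0}, {"wx": 0, "wy": 0, "wz": 0, "x": 0, "y": -1.3, "z": -4.9, "claw": 0}, {"wx": 0, "wy": 0, "wz": 0, "x": 0, "y": -1.8, "z": -5.8, "claw": 0}, {"wx": 0, "wy": 0, "wz": 0, "x": 0, "y": -2.5, "z": -6.6, "claw": 0}, {"wx": 0, "wy": 0, "wz": 0, "x": 0, "y": -3.2, "z": -7.4, "claw": 0}, {"wx": 0, "wy": 0, "wz": 0, "x": 0, "y": -4.0, "z": -8.1, "claw": 0}, {"wx": 0, "wy": 0, "wz": 0, "x": 0, "y": -4.8, "z": -8.7, "claw": 0}]}}

```text
clock: 10.62
position: [0.5539, 0.0965, 0.1504]
tool_rot: [3.141, 0.005, 0.102]
force: [-6.2, 0.1, -5.2]
grip_width: 0.0093
```

```bash
python3 stay.py 16 1.0 1.1 1.2 1.3 1.4 1.5 1.6 1.7 1.75;  python3 - <<'E'
from h import *
from workcell import bot
f=bot.grab_frame("side");cv2.imwrite("pics/s9.png",f["pixels"][:,:,::-1])
E
```

```text
box [-11.6  -2.9 150.4] rot [3.141 0.005 0.102] F [-6.2  0.1 -5.2] w 0.00933030472196944 t 10.625
phi 0.9909530035546836 105.63986438649471
1.0 [ 0.08 -0.11  0.  ]
1.1 [ 0.07 -1.03 -0.52]
1.2 [ 0.07 -1.98 -0.95]
1.3 [ 0.07 -2.98 -1.28]
1.4 [ 0.07 -4.   -1.51]
1.5 [ 0.07 -5.04 -1.64]
1.6 [ 0.07 -6.09 -1.66]
1.7 [ 0.07 -7.14 -1.58]
1.75 [ 0.07 -7.66 -1.5 ]
```

View pics/s9.png

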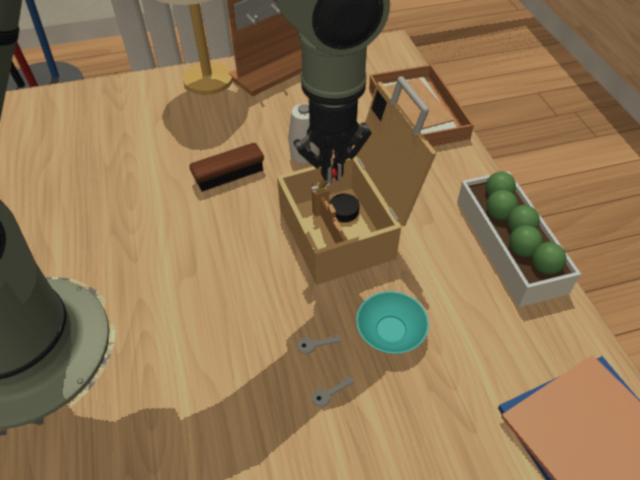

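Stay is being carried up with its tip between the pads (335,172). Continue to the stop.

Request:
{"name": "jog_arm", "arguments": {"increments": [{"wx": 0, "wy": 0, "wz": 0, "x": 0, "y": -1.0, "z": -0.5, "claw": 0}, {"wx": 0, "wy": 0, "wz": 0, "x": 0, "y": -2.0, "z": -0.9, "claw": 0}, {"wx": 0, "wy": 0, "wz": 0, "x": 0, "y": -3.0, "z": -1.3, "claw": 0}, {"wx": 0, "wy": 0, "wz": 0, "x": 0, "y": -4.0, "z": -1.5, "claw": 0}, {"wx": 0, "wy": 0, "wz": 0, "x": 0, "y": -5.0, "z": -1.6, "claw": 0}, {"wx": 0, "wy": 0, "wz": 0, "x": 0, "y": -6.1, "z": -1.6, "claw": 0}, {"wx": 0, "wy": 0, "wz": 0, "x": 0, "y": -7.0, "z": -1.6, "claw": 0}, {"wx": 0, "wy": 0, "wz": 0, "x": 0, "y": -7.7, "z": -1.5, "claw": 0}, {"wx": 0, "wy": 0, "wz": 0, "x": 0, "y": -7.7, "z": -1.5, "claw": 0}, {"wx": 0, "wy": 0, "wz": 0, "x": 0, "y": -7.7, "z": -1.5, "claw": 0}]}}

```text
clock: 11.92
position: [0.5456, 0.1746, 0.1662]
tool_rot: [-3.141, 0.006, 0.104]
force: [-6.4, -0.2, -2.4]
grip_width: 0.0095
```

```bash
python3 stay.py 16 1.75
```

```text
box [-11.8  75.7 166.2] rot [-3.141  0.006  0.104] F [-6.4 -0.2 -2.4] w 0.0095352579171524 t 11.925
phi 1.76703383043878 106.21863852047902
1.75 [0.1  0.2  0.09]
```

Release and rise.

Request:
{"name": "jog_arm", "arguments": {"increments": [{"wx": 0, "wy": 0, "wz": 0, "x": 0, "y": 0, "z": 0, "claw": 30}, {"wx": 0, "wy": 0, "wz": 0, "x": 0, "y": 0, "z": 0, "claw": 42}, {"wx": 0, "wy": 0, "wz": 0, "x": 0, "y": 0, "z": -1, "claw": 42}, {"wx": 0, "wy": 0, "wz": 0, "x": 0, "y": 0, "z": -3, "claw": 42}, {"wx": 0, "wy": 0, "wz": 0, "x": 0, "y": 0, "z": -6, "claw": 42}, {"wx": 0, "wy": 0, "wz": 0, "x": 0, "y": 0, "z": -10, "claw": 42}, {"wx": 0, "wy": 0, "wz": 0, "x": 0, "y": 0, "z": -14, "claw": 42}, {"wx": 0, "wy": 0, "wz": 0, "x": 0, "y": 0, "z": -17, "claw": 42}, {"wx": 0, "wy": 0, "wz": 0, "x": 0, "y": 0, "z": -17, "claw": 42}]}}

```text
clock: 13.05
position: [0.5475, 0.1747, 0.339]
tool_rot: [-3.14, 0.002, 0.103]
force: [0.4, -0.6, -0.6]
grip_width: 0.0356
```

```bash
python3 - <<'E'
from h import *
from workcell import bot
s=bot.observe();print(w2b(s["position"]),s["clock"],s["tool_rot"],s["force"])
print(inc(bot,[125,0,335]),inc(bot,[125,0,266]))
for n in("side","scene"):
    f=bot.grab_frame(n);cv2.imwrite(f"pics/{n}10.png",f["pixels"][:,:,::-1])
    a=f["pixels"].astype(int);m=(a[...,0]>150)&(a[...,1]<60)&(a[...,2]<60)
    print(n,np.argwhere(m).mean(0)[::-1] if m.any() else None,m.sum())
    for th in (1.6,1.7,1.75): print(th,proj(f,b2w([-10,55-105*np.cos(th),78+105*np.sin(th)])))
E
```

```text
[ -9.92721118  75.595877   338.98613474] 13.05 [-3.13971951e+00  1.53712670e-03  1.03274189e-01] [ 0.3997064  -0.57988643 -0.63875429]
(array([13.49,  7.57,  0.36]), array([-0.1,  0.1,  0. ])) (array([13.5 ,  7.58,  7.26]), array([-0.1,  0.1,  0. ]))
side [316.41666667 136.08333333] 12
1.6 [[318.92474444 142.59757071]]
1.7 [[316.76779573 139.29523928]]
1.75 [[315.71246296 137.84789717]]
scene [358.66666667 255.        ] 27
1.6 [[351.52918638 253.99639897]]
1.7 [[356.17861788 257.1762607 ]]
1.75 [[358.49502672 258.94290149]]
```

View pics/side10.png

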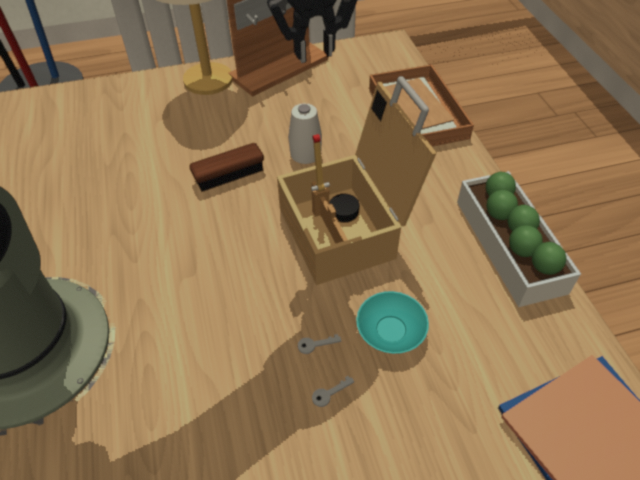

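View pics/scene10.png

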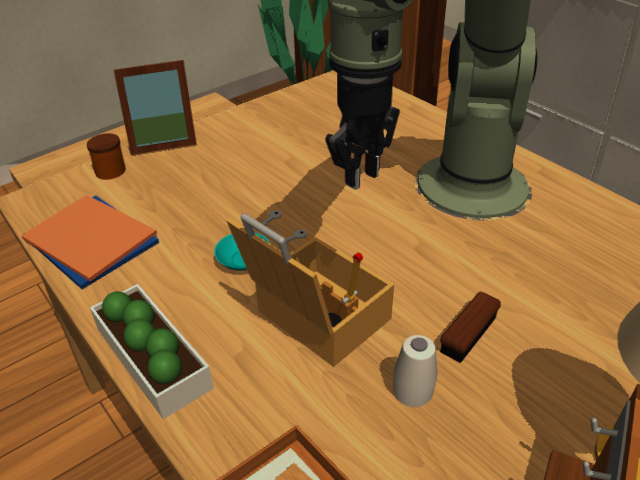

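Request:
{"name": "jog_arm", "arguments": {"increments": [{"wx": 0, "wy": 0, "wz": 0, "x": 4, "y": 2.3, "z": 0, "claw": 42}, {"wx": 0, "wy": 0, "wz": 0, "x": 8, "y": 4.6, "z": 0, "claw": 42}, {"wx": 0, "wy": 0, "wz": 0, "x": 12, "y": 6.8, "z": 0, "claw": 42}, {"wx": 0, "wy": 0, "wz": 0, "x": 13.9, "y": 7.6, "z": 0, "claw": 42}, {"wx": 0, "wy": 0, "wz": 0, "x": 13.9, "y": 7.6, "z": 0.5, "claw": 42}, {"wx": 0, "wy": 0, "wz": 0, "x": 13.9, "y": 7.6, "z": 1, "claw": 42}]}}

```text
clock: 13.9
position: [0.6919, 0.1137, 0.3246]
tool_rot: [-3.141, 0.007, 0.104]
force: [-0.2, -0.4, 0.5]
grip_width: 0.0359
```

```bash
python3 - <<'E'
from h import *
from workcell import bot
s=bot.observe();print(w2b(s["position"]),s["clock"],s["tool_rot"],s["force"])
print(inc(bot,[129.4,0,267]))
f=bot.grab_frame("wrist");cv2.imwrite("pics/w11.png",f["pixels"][:,:,::-1])
print(proj(f,[b2w([129.4,y,284.8]) for y in (-42,42)]))
E
```

```text
[1.27458843e+02 1.47023075e-01 3.24561050e+02] 13.9 [-3.14091584  0.0065646   0.10381599] [-0.16897228 -0.41202163  0.46110653]
(array([0.23, 0.02, 5.75]), array([-0. ,  0.4,  0.1]))
[[329.90964024 359.72269939]
 [330.93948832 184.65451205]]
```

View pics/w11.png

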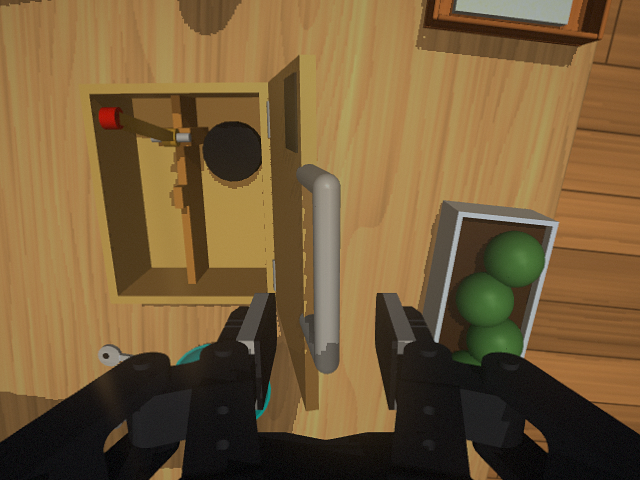

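Request:
{"name": "jog_arm", "arguments": {"increments": [{"wx": 0, "wy": 0, "wz": 0, "x": 0.1, "y": 0, "z": 2, "claw": 42}, {"wx": 0, "wy": 0, "wz": 0, "x": 0.1, "y": 0, "z": 4, "claw": 42}, {"wx": 0, "wy": 0, "wz": 0, "x": 0.1, "y": 0, "z": 5.7, "claw": 42}, {"wx": 0, "wy": 0, "wz": 0, "x": 0.1, "y": 0, "z": 5.7, "claw": 42}, {"wx": 0, "wy": 0, "wz": 0, "x": 0.1, "y": 0, "z": 5.7, "claw": 15}, {"wx": 0, "wy": 0, "wz": 0, "x": 0.1, "y": 0, "z": 5.7, "claw": 0}, {"wx": 0, "wy": 0, "wz": 0, "x": 0.1, "y": 0, "z": 5.7, "claw": 0}, {"wx": 0, "wy": 0, "wz": 0, "x": 0.1, "y": 0, "z": 5.7, "claw": 0}], "squeeze": 30}}

```text
clock: 14.95
position: [0.692, 0.114, 0.2682]
tool_rot: [-3.14, 0.007, 0.104]
force: [-6.0, -0.2, 3.7]
grip_width: 0.0107
```

```bash
python3 lid.py 1.8 1.7 1.6 1.5 1.4 1.3 1.2 1.1 1.0 .9 .85
```

```text
box [127.6   0.4 268.2] rot [-3.14   0.007  0.104] F [-6.  -0.2  3.7] w 0.010749267831233889 t 14.95
theta est 1.7887880433277807 r 201.86535973132584
1.8 (array([0.18, 0.04, 0.23]), array([-0.1,  0.4,  0.1]))
1.7 (array([-1.79,  0.04, -0.15]), array([-0.1,  0.4,  0.1]))
1.6 (array([-3.78,  0.04, -0.33]), array([-0.1,  0.4,  0.1]))
1.5 (array([-5.78,  0.03, -0.32]), array([-0.1,  0.4,  0.1]))
1.4 (array([-7.76,  0.03, -0.1 ]), array([-0.1,  0.4,  0.1]))
1.3 (array([-9.72,  0.03,  0.31]), array([-0.1,  0.4,  0.1]))
1.2 (array([-11.63,   0.03,   0.92]), array([-0.1,  0.4,  0.1]))
1.1 (array([-13.46,   0.02,   1.71]), array([-0.1,  0.4,  0.1]))
1.0 (array([-15.21,   0.02,   2.68]), array([-0.1,  0.4,  0.1]))
0.9 (array([-16.85,   0.02,   3.82]), array([-0.1,  0.4,  0.1]))
0.85 (array([-17.63,   0.02,   4.45]), array([-0.1,  0.4,  0.1]))
```

Request:
{"name": "jog_arm", "arguments": {"increments": [{"wx": 0, "wy": 0, "wz": 0, "x": -0.8, "y": 0, "z": -0.2, "claw": 0}, {"wx": 0, "wy": 0, "wz": 0, "x": -1.8, "y": 0, "z": -0.3, "claw": 0}, {"wx": 0, "wy": 0, "wz": 0, "x": -3.8, "y": 0, "z": -0.5, "claw": 0}, {"wx": 0, "wy": 0, "wz": 0, "x": -5.8, "y": 0, "z": -0.5, "claw": 0}, {"wx": 0, "wy": 0, "wz": 0, "x": -7.8, "y": 0, "z": -0.3, "claw": 0}, {"wx": 0, "wy": 0, "wz": 0, "x": -9.7, "y": 0, "z": 0.1, "claw": 0}, {"wx": 0, "wy": 0, "wz": 0, "x": -11.6, "y": 0, "z": 0.7, "claw": 0}, {"wx": 0, "wy": 0, "wz": 0, "x": -13.5, "y": 0, "z": 1.5, "claw": 0}, {"wx": 0, "wy": 0, "wz": 0, "x": -13.5, "y": 0, "z": 1.5, "claw": 0}]}}

```text
clock: 16.08
position: [0.5563, 0.0997, 0.2545]
tool_rot: [-3.14, 0.007, 0.104]
force: [-2.3, -2.1, 6.2]
grip_width: 0.0108
```

```bash
python3 lid.py 1.1 1.05 1.0 .95 .9 .875 .85 .83; python3 - <<'E'
from h import *
from workcell import bot
f=bot.grab_frame("side");cv2.imwrite("pics/s12.png",f["pixels"][:,:,::-1])
E
```

```text
box [-8.900e+00  1.000e-01  2.545e+02] rot [-3.14   0.007  0.104] F [-2.3 -2.1  6.2] w 0.010847632546219515 t 16.075
theta est 1.0976653801444607 r 202.97815463227585
1.1 (array([0.17, 0.01, 0.25]), array([-0.1,  0.4,  0.1]))
1.05 (array([-0.71,  0.01,  0.71]), array([-0.1,  0.4,  0.1]))
1.0 (array([-1.57,  0.01,  1.22]), array([-0.1,  0.4,  0.1]))
0.95 (array([-2.41,  0.01,  1.77]), array([-0.1,  0.4,  0.1]))
0.9 (array([-3.21,  0.01,  2.36]), array([-0.1,  0.4,  0.1]))
0.875 (array([-3.61,  0.01,  2.67]), array([-0.1,  0.4,  0.1]))
0.85 (array([-3.99,  0.01,  2.99]), array([-0.1,  0.4,  0.1]))
0.83 (array([-4.29,  0.01,  3.26]), array([-0.1,  0.4,  0.1]))
```

View pics/s12.png

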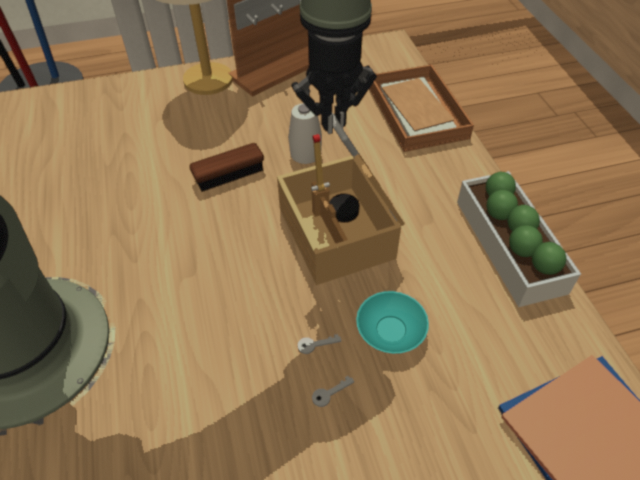

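Request:
{"name": "jog_arm", "arguments": {"increments": [{"wx": 0, "wy": 0, "wz": 0, "x": -0.8, "y": 0, "z": 0.5, "claw": 0}, {"wx": 0, "wy": 0, "wz": 0, "x": -1.7, "y": 0, "z": 1.0, "claw": 0}, {"wx": 0, "wy": 0, "wz": 0, "x": -2.5, "y": 0, "z": 1.5, "claw": 0}, {"wx": 0, "wy": 0, "wz": 0, "x": -3.3, "y": 0, "z": 2.1, "claw": 0}, {"wx": 0, "wy": 0, "wz": 0, "x": -3.3, "y": 0, "z": 2.1, "claw": 0}]}}

```text
clock: 16.75
position: [0.5238, 0.0962, 0.2337]
tool_rot: [-3.14, 0.007, 0.104]
force: [-1.1, -2.8, 0.7]
grip_width: 0.0108
```

```bash
python3 lid.py .9 .875 .85 .83 .8
```

```text
box [-4.150e+01 -1.000e-01  2.337e+02] rot [-3.14   0.007  0.104] F [-1.1 -2.8  0.7] w 0.01075239610417322 t 16.75
theta est 0.9063819976569981 r 202.31351774088202
0.9 (array([ 0.04, -0.01,  0.26]), array([-0.1,  0.4,  0.1]))
0.875 (array([-0.35, -0.01,  0.57]), array([-0.1,  0.4,  0.1]))
0.85 (array([-0.74, -0.01,  0.89]), array([-0.1,  0.4,  0.1]))
0.83 (array([-1.04, -0.01,  1.16]), array([-0.1,  0.4,  0.1]))
0.8 (array([-1.48, -0.01,  1.56]), array([-0.1,  0.4,  0.1]))
```

Request:
{"name": "jog_arm", "arguments": {"increments": [{"wx": 0, "wy": 0, "wz": 0, "x": -0.2, "y": 0, "z": 0.2, "claw": 0}, {"wx": 0, "wy": 0, "wz": 0, "x": -0.4, "y": 0, "z": 0.4, "claw": 0}, {"wx": 0, "wy": 0, "wz": 0, "x": -0.6, "y": 0, "z": 0.6, "claw": 0}, {"wx": 0, "wy": 0, "wz": 0, "x": -0.6, "y": 0, "z": 0.6, "claw": 0}]}}

```text
clock: 17.25
position: [0.517, 0.0954, 0.2279]
tool_rot: [-3.14, 0.009, 0.104]
force: [-9.3, -2.6, 12.4]
grip_width: 0.0104
```

```bash
python3 lid.py .86 .85 .84 .83 .8;python3 - <<'E'
from h import *
from workcell import bot
for n in("scene","side"):
    f=bot.grab_frame(n);a=f["pixels"][:,:,::-1]
    a=a[100:340,230:430] if n=="scene" else a[70:270,250:430]
    cv2.imwrite(f"pics/{n}13.png",cv2.resize(a,None,fx=2.5,fy=2.5,interpolation=cv2.INTER_CUBIC))
E
```

```text
box [-4.840e+01 -1.000e-01  2.279e+02] rot [-3.14   0.009  0.104] F [-9.3 -2.6 12.4] w 0.010427451406170823 t 17.25
theta est 0.862021748500547 r 201.95375417022342
0.86 (array([ 0.09, -0.01,  0.18]), array([-0.1,  0.5,  0.1]))
0.85 (array([-0.06, -0.01,  0.31]), array([-0.1,  0.5,  0.1]))
0.84 (array([-0.21, -0.01,  0.44]), array([-0.1,  0.5,  0.1]))
0.83 (array([-0.36, -0.01,  0.57]), array([-0.1,  0.5,  0.1]))
0.8 (array([-0.8 , -0.01,  0.98]), array([-0.1,  0.5,  0.1]))
```

View pics/side13.png

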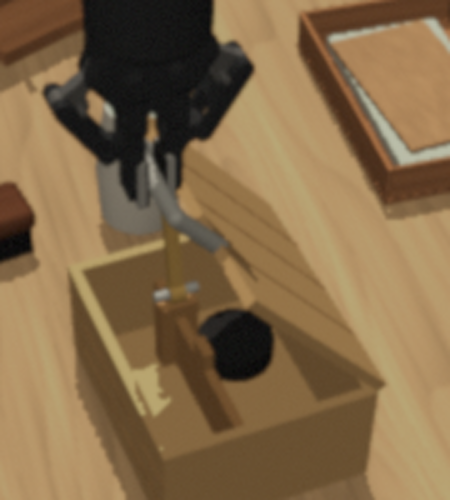

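View pics/scene13.png

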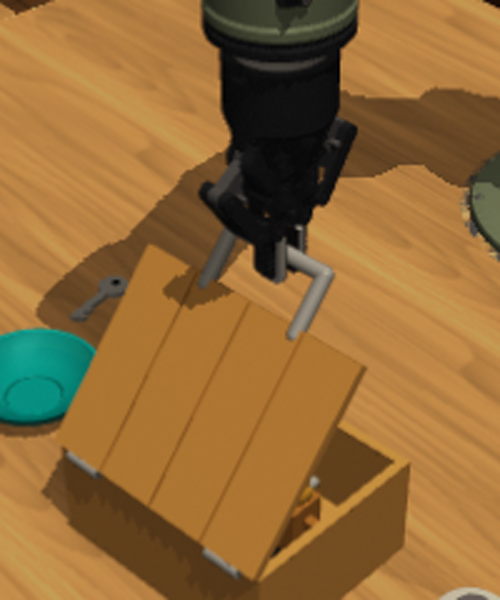

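```bash
python3 - <<'E'
from h import *
from workcell import bot
f=bot.grab_frame("scene");g=bot.grab_frame("side")
print(bot.observe()["force"],bot.observe()["moment"])
for th in(.8,.84,.86,.88,.9):
    P=b2w([80-200*np.cos(th+.02),42,91+200*np.sin(th+.02)])
    Q=[b2w([80-160*np.cos(th)-8*np.sin(th),y,91+160*np.sin(th)+8*np.cos(th)]) for y in(-100,100)]
    print(th,proj(f,P),proj(f,Q).ravel(),proj(g,b2w([80-200*np.cos(th+.02),-42,91+200*np.sin(th+.02)])))
E
```

```text
[-9.92026562 -2.72832921 12.3225791 ] [-0.4901414   2.09059741 -0.00947538]
0.8 [[363.48263958 212.00611305]] [297.06904689 196.02529183 381.99576224 244.36942685] [[314.0253297  162.75610803]]
0.84 [[361.2144118  211.00222651]] [295.20171152 195.20266633 380.35480541 243.6984846 ] [[317.57180688 159.21940826]]
0.86 [[360.03636021 210.55977715]] [294.23622781 194.83830346 379.49887741 243.41518539] [[319.40115102 157.4742328 ]]
0.88 [[358.82930432 210.15776922]] [293.24988137 194.50573102 378.61955094 243.16718859] [[321.26665396 155.74598997]]
0.9 [[357.59348397 209.79677462]] [292.24294996 194.20530441 377.71701934 242.95487109] [[323.16733685 154.03578523]]
```

Request:
{"name": "jog_arm", "arguments": {"increments": [{"wx": 0, "wy": 0, "wz": 0, "x": -0.2, "y": 0, "z": 0.05, "claw": 0}, {"wx": 0, "wy": 0, "wz": 0, "x": -0.3, "y": 0, "z": 0.15, "claw": 0}, {"wx": 0, "wy": 0, "wz": 0, "x": -0.3, "y": 0, "z": 0.15, "claw": 0}]}}

```text
clock: 17.82
position: [0.5146, 0.0952, 0.2264]
tool_rot: [-3.14, 0.008, 0.104]
force: [6.5, -0.2, -6.1]
grip_width: 0.011
```

```bash
python3 lid.py .86 .85 .84 .83
```

```text
box [-5.080e+01 -1.000e-01  2.264e+02] rot [-3.14   0.008  0.104] F [ 6.5 -0.2 -6.1] w 0.01096410615427151 t 17.825
theta est 0.8478443139432027 r 202.35237067464516
0.86 (array([ 0.34, -0.01,  0.02]), array([-0.1,  0.5,  0.1]))
0.85 (array([ 0.19, -0.01,  0.15]), array([-0.1,  0.5,  0.1]))
0.84 (array([ 0.04, -0.01,  0.28]), array([-0.1,  0.5,  0.1]))
0.83 (array([-0.11, -0.01,  0.41]), array([-0.1,  0.5,  0.1]))
```

Request:
{"name": "jog_arm", "arguments": {"increments": [{"wx": 0, "wy": 0, "wz": 0, "x": -0.05, "y": 0, "z": 0.15, "claw": 0}, {"wx": 0, "wy": 0, "wz": 0, "x": -0.1, "y": 0, "z": 0.2, "claw": 0}, {"wx": 0, "wy": 0, "wz": 0, "x": -0.1, "y": 0, "z": 0.2, "claw": 0}]}}

```text
clock: 18.2
position: [0.5134, 0.0951, 0.2251]
tool_rot: [-3.14, 0.008, 0.104]
force: [-7.3, -2.2, 14.6]
grip_width: 0.011
```

```bash
python3 lid.py .86 .85 .84 .83
```

```text
box [-5.190e+01 -1.000e-01  2.251e+02] rot [-3.14   0.008  0.104] F [-7.3 -2.2 14.6] w 0.011044374941033133 t 18.2
theta est 0.8393057152179751 r 202.07847943641136
0.86 (array([ 0.45, -0.01, -0.11]), array([-0.1,  0.5,  0.1]))
0.85 (array([ 0.3 , -0.01,  0.02]), array([-0.1,  0.5,  0.1]))
0.84 (array([ 0.15, -0.01,  0.15]), array([-0.1,  0.5,  0.1]))
0.83 (array([-0.  , -0.01,  0.28]), array([-0.1,  0.5,  0.1]))
```

Request:
{"name": "jog_arm", "arguments": {"increments": [{"wx": 0, "wy": 0, "wz": 0, "x": -0.2, "y": 0, "z": 0.1, "claw": 0}, {"wx": 0, "wy": 0, "wz": 0, "x": -0.2, "y": 0, "z": 0.1, "claw": 0}]}}

```text
clock: 18.45
position: [0.5129, 0.0951, 0.2248]
tool_rot: [-3.14, 0.005, 0.104]
force: [7.1, -1.1, 3.4]
grip_width: 0.0109
```

```bash
python3 lid.py .86 .85 .84 .83
```

```text
box [-5.250e+01 -1.000e-01  2.248e+02] rot [-3.14   0.005  0.104] F [ 7.1 -1.1  3.4] w 0.010862906554428056 t 18.45
theta est 0.8365251102467774 r 202.24501601978184
0.86 (array([ 0.5 , -0.01, -0.14]), array([-0.1,  0.3,  0.1]))
0.85 (array([ 0.35, -0.01, -0.01]), array([-0.1,  0.3,  0.1]))
0.84 (array([ 0.2 , -0.01,  0.12]), array([-0.1,  0.3,  0.1]))
0.83 (array([ 0.05, -0.01,  0.26]), array([-0.1,  0.3,  0.1]))
```

Request:
{"name": "jog_arm", "arguments": {"increments": [{"wx": 0, "wy": 0, "wz": 0, "x": 0, "y": 0, "z": 0, "claw": 15}, {"wx": 0, "wy": 0, "wz": 0, "x": 0, "y": 0, "z": 0, "claw": 30}, {"wx": 0, "wy": 0, "wz": 0, "x": 0, "y": 0, "z": 0, "claw": 40}, {"wx": 0, "wy": 0, "wz": 0, "x": 0, "y": 0, "z": 0, "claw": 40}]}}

```text
clock: 18.95
position: [0.5127, 0.0951, 0.2247]
tool_rot: [-3.14, 0.005, 0.104]
force: [0.2, -1.2, -0.0]
grip_width: 0.034
```

```bash
python3 lid.py .85;python3 - <<'E'
from h import *
from workcell import bot
for n in("wrist","side"):
    f=bot.grab_frame(n);cv2.imwrite(f"pics/{n}14.png",f["pixels"][:,:,::-1])
E
```

```text
box [-52.7   0.  224.7] rot [-3.14   0.005  0.104] F [ 0.2 -1.2 -0. ] w 0.034029273387145925 t 18.95
theta est 0.8354990937594654 r 202.2910451655708
0.85 (array([ 0.37,  0.  , -0.02]), array([-0.1,  0.3,  0.1]))
```

View pics/wrist14.png

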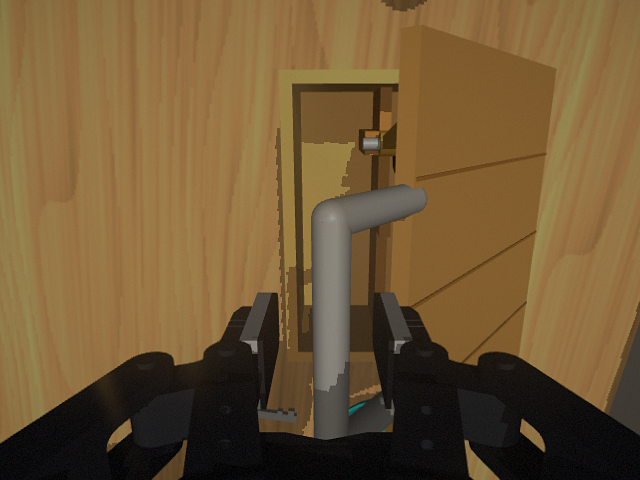

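View pics/side14.png

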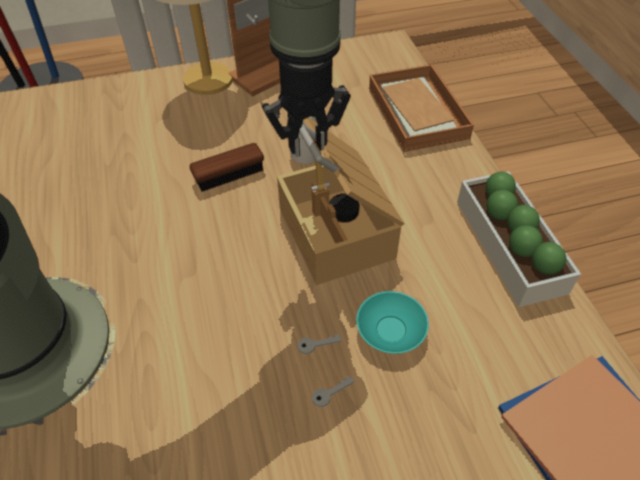

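Released, force is zero, and the lid holds still with the bar centred between the pads. Retreat straight up.

Request:
{"name": "jog_arm", "arguments": {"increments": [{"wx": 0, "wy": 0, "wz": 0, "x": 0, "y": 0, "z": -1, "claw": 40}, {"wx": 0, "wy": 0, "wz": 0, "x": 0, "y": 0, "z": -2.5, "claw": 40}, {"wx": 0, "wy": 0, "wz": 0, "x": 0, "y": 0, "z": -4.5, "claw": 40}, {"wx": 0, "wy": 0, "wz": 0, "x": 0, "y": 0, "z": -7, "claw": 40}, {"wx": 0, "wy": 0, "wz": 0, "x": 0, "y": 0, "z": -10, "claw": 40}, {"wx": 0, "wy": 0, "wz": 0, "x": 0, "y": 0, "z": -10, "claw": 40}, {"wx": 0, "wy": 0, "wz": 0, "x": 0, "y": 0, "z": -10, "claw": 40}]}}

```text
clock: 19.92
position: [0.5132, 0.095, 0.3249]
tool_rot: [-3.139, 0.005, 0.104]
force: [-0.6, -0.4, -0.1]
grip_width: 0.0344
```

```bash
python3 - <<'E'
from h import *
from workcell import bot
s=bot.observe();print(s["force"],s["clock"],np.abs(s["qd"]).max())
for n in("side","scene"):
    f=bot.grab_frame(n);cv2.imwrite(f"pics/{n}15.png",f["pixels"][:,:,::-1])
    for th in(.8,.85,.9): print(n,th,proj(f,[b2w([80-200*np.cos(th+.02),y,91+200*np.sin(th+.02)]) for y in(-42,42)]).round(1).tolist())
E
```

```text
[-0.62328524 -0.43313474 -0.07584897] 19.925 0.014367979659503389
side 0.8 [[314.0, 162.8], [295.7, 130.1]]
side 0.85 [[318.5, 158.3], [299.8, 125.8]]
side 0.9 [[323.2, 154.0], [304.2, 121.6]]
scene 0.8 [[327.4, 192.4], [363.5, 212.0]]
scene 0.85 [[324.3, 191.1], [360.6, 210.8]]
scene 0.9 [[321.2, 190.0], [357.6, 209.8]]
```

View pics/side15.png

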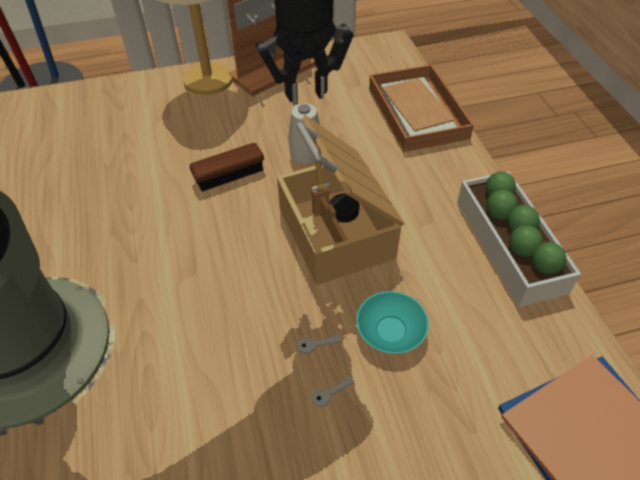

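View pics/scene15.png

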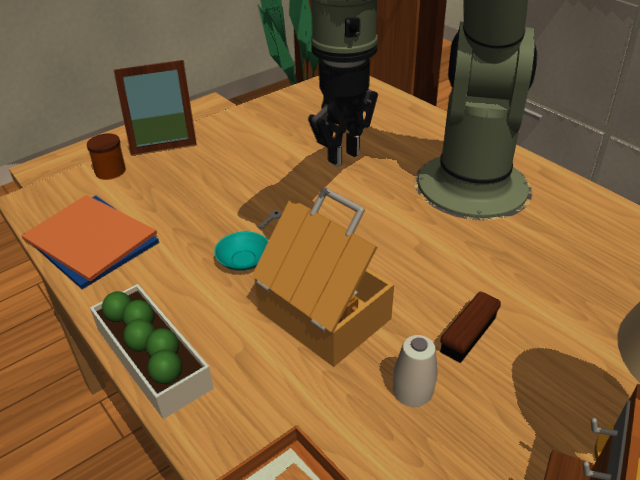

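```bash
python3 - <<'E'
from workcell import bot
print(bot.job_done())
E
```

```text
the job is handed in; nothing more can be done
None
```

I opened the lid by its handle to the 1.8 rad stop and flipped the stay over to its stop at about 1.75 rad. I then lowered the lid by hand, let go, and raised the gripper 10 cm clear. The job went in at about 20 s of the 66 s allowed; it reports no verdict, so these are my own measurements.

- **Lid:** in the last side picture the handle corners sit at about (318,157) and (300,125), which matches 0.85 rad. Before I let go, the handle pushed back up with about 7.5 N, so the lid was resting on the stay.
- **Stay:** I measured it at about 1.75 rad before lowering the lid. In the last pictures the lid hides the tip, so its final angle is inferred from the lid standing still at 0.85.
- **Robot:** the force was near zero after letting go.
- **Bystanders:** the dish, freshener, brush, keys and tin look unmoved by eye in the side and scene views; I did not measure them.

**Disagreements:** the lid edge in the scene view fitted my model only to about 4 px, with one mid-descent reading nearer 0.9. At the first descent to the handle the arm ended 7 mm to the side of its target; I corrected that before gripping.

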